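Close the drilling jig on a sample jar

TASK

Close the drilling jig over the sample jar so that its lid can be drilled: swing the loose bush plate round its pivot bolt, up the lead ramp, until its slot drops over the second bolt and the plate lies flat on both posts. Then wind the small handwheel on the pivot bolt clockwise (seen from above) until it grips the plate firmly, without forcing it. Leave the jar standing in its nest and do not disturb the things around the jig.

Things in the scene. Friction and masses are not known exactly. Their poses are not given: they have to be found in the camera images.
- jig: Swing-plate drilling jig, fixed on the desk. Grey-painted base 205 x 208 x 12 mm. Origin: on the desk under the centre of the jar nest, a black ring 81 mm across and 26 mm high on the base; z up. In its frame the pivot bolt stands at x = +65 mm, y = 0, the second bolt at x = -65 mm, y = 0, each on a round post (26 and 24 mm across) whose top, the seat, is 100 mm above the desk.
- pivot_seat (a point): Fixed point: axis of the pivot bolt at seat height (100 mm above the desk). The bolt is 12 mm thick and reaches 150 mm above the desk, through plate and handwheel. (The monitor that stands to the left of the jig, at y = 0.20 to 0.28 m, is 0.36 m high.)
- second_bolt (a point): Fixed point: axis of the second bolt at seat height, 130 mm from the pivot. It is 10 mm thick, stands 7.5 mm above the seat, the upper half coned to a tip 5 mm across. Once the slot has dropped over it, it stops the plate.
- ramp_foot (a point): Fixed point: foot of the lead ramp on the arc rail (20 mm wide, middle 130 mm from the pivot bolt, top at seat height, on the jig's -y side). Rail: 1.46 to 0.58 rad from closed, as turned about the pivot; ramp: climbs 11.5 mm from 0.58 to 0.25 rad, level to 0.17 rad, then a step down, 23 mm before the second bolt. Above the base only the plate reaches beyond 141 mm from the pivot there.
- bush_plate: Loose flat steel plate 196 x 40 x 8 mm, 0.22 to 0.39 kg, on the pivot bolt by a 13.5 mm hole, with 2.5 to 3.8 mm of play below the wheel so that it can turn and tip. Origin: that hole's centre, underside. It extends along its own -x to x = -174 mm; z up. Yaw: the jig's when closed; starts 0.75 to 1.2 rad greater, lying on the rail. A 26 mm drill bush stands 4 mm proud at x = -65 mm.
- plate_tail (a point): Middle of the plate's overhanging far end, 160 mm from the pivot axis, half way up its thickness (104 mm above the desk when flat). Beyond the rail, nothing is beneath it, so its long edge (20 mm to the side) can be pushed here: 1 to 5 N to slide and to climb the ramp.
- plate_slot (a point): Centre of the plate's slot on the underside, 130 mm from the hole. The slot is 21 mm long (along the plate) and 13 mm wide, right through. It rides about 8 to 11 mm above the seat just before it drops over the second bolt; closed, it is at seat height on the bolt's axis.
- clamp_wheel: Black handwheel 76 mm across on the pivot bolt; origin: centre of its steel hub's lower face (hub 25 mm across, 26 mm high), which clamps the plate; z up. Clockwise from above winds it down 10 mm a turn; it stays where left. Under 1 N at the handle turns it until the hub meets the plate after 1.6 to 2.4 rad; then resistance climbs steeply: 5 to 9 N at the handle is firm, over 12 N is forced.
- wheel_handle (a point): Middle of the wheel's upright handle: a round black grip 12 mm thick, its axis 30 mm from the wheel's, from 15 to 52 mm above the wheel's origin, this point at 36 mm (about 147 mm above the desk). It can be pinched or pushed round from behind; wheel rim top is 18 mm above the wheel's origin.
- jar: White screw-lid sample jar to be drilled, 74 mm across, 87 mm high, loose in the nest, its lid just below the closed plate; origin at the centre of its base.
- jar_waiting_a: Bystander: sample jar 74 x 74 x 87 mm on the desk at the right; origin at the centre of its base.
- jar_waiting_b: Bystander: sample jar 74 x 74 x 87 mm on the desk at the left; origin at the centre of its base.
- marker: Bystander: marker pen lying on the desk, 121 mm long, 16 mm thick; origin at the middle of its underside.
There are look-alikes about, which are no part of the job. What is shaped like the jar but pink is not meant.

How it is judged:
On the way, in this order (a step that is already met when the one before it is completed fails the run):
1. the plate's slot has dropped over the second bolt and the plate lies flat on both posts (z of plate_slot in the frame of jig below 0.1025 m and horizontal distance between plate_slot and second_bolt below 0.005 m and angle between bush_plate's own z axis and vertical below 0.02 rad), for 0.2 s.
2. the handwheel is wound down until it grips the plate firmly (at least 15 N of clamping force) (contact force between clamp_wheel and bush_plate above 15 N), for 0.2 s.
At the end, for the whole second after the job is handed in: The slot is over the second bolt (its centre within 5 mm of the bolt's axis), its underside less than 2.5 mm above the seat, and the plate level within 0.02 rad and at rest; the handwheel clamps the plate with 15 to 80 N; the jar stands upright in its nest (within 8 mm of its centre, not lifted) (all of step 1 and contact force between clamp_wheel and bush_plate above 15 N and linear speed of bush_plate below 0.02 m/s and horizontal distance between jar and jig below 0.008 m and angle between jar's own z axis and vertical below 0.1 rad and height (world z) of jar below 0.018 m); the robot touches nothing.
It fails at once if the handwheel is forced: more than 80 N of clamping force (contact force between clamp_wheel and bush_plate above 80 N).
It fails at once if a bystander is moved by more than 30 mm (distance of any of jar_waiting_a, jar_waiting_b, marker from where it was at the start of the episode above 0.03 m).
It fails at once if the jar in the jig is tipped or lifted out (angle between jar's own z axis and vertical above 0.25 rad or height (world z) of jar above 0.03 m).
It also fails if it takes over 64 s, if anything falls off the work surface, if the arm or the gripper's body presses on something with over 40 N, if the wrist force passes 120 N, or if a joint passes its speed limit or range.

ROBOT

A 6-joint arm with a two-finger parallel gripper is mounted at the origin on the work surface; the furniture and walls round the work are solid. World frame = base frame: x ahead of the robot, y to its left, z up, the work surface at z = 0. Lengths are in m, angles in rad, forces in N, time in s.
With the tool pointing down it reaches from about 0.35 to 0.775 m from the base axis. Payload 5.5 kg.
Tool frame: the origin (TCP) lies between the finger pads; the fingertips stand 8 mm ahead of it and the grasp point (between the pads) lies 11 mm behind it (tip_extent is the distance from the TCP to the fingertips, in m); z points along the fingers, y is the direction in which the jaws open and shut (so a half turn about z gives the same grasp; the last joint's range is limited). The gripper opens to 85 mm and grips with 20 to 120 N. Pads are 22 mm wide; open, the fingers measure 114 mm over their backs; the gripper's body (76 mm by 85 mm) begins 54 mm behind the grasp point. The pads swing forward as they close: fully open they stand 13 mm farther back than shut.
Start: joints at [-1.356, 0.313, 0.046, 1.304, 0, 1.431], TCP at [0.2, -0.539, 0.239] pointing down, gripper open.
Joint ranges: [-2.76, 2.76], [-0.86, 1.69], [-1.03, 1.26], [-2.2, 2.34], [-1.47, 1.5], [-3.14, 3.14]. Speed limits (rad/s): [2.57, 2.57, 3.14, 3.14, 3.14, 3.14].

INTERFACE

Orientations are given as a unit quaternion [x, y, z, w].
In Python, from plant import sense, capture, job_done, tip_extent gives the robot as it stands.
- The arm moves only by the shell command python3 -m creep 'ROWS'. ROWS is JSON, a list of rows, each a list of 3 entries, a list of its own where there are three numbers: the shift along the tool's x, y, z in cm, then the turn about the tool's z in rad, then the closure, from -1 (fully open) to 1 (shut). In form: [[[x, y, z], twist, claw], ...]. A call has 1 to 5 rows; each row is the pose to reach, as a shift and turn from the pose commanded when the call began, along the tool's axes at that moment; what a row does not reach only later rows make up. A row lasts 1/10 s, in which the tool goes at most 50 mm and 8.59 degrees, less where a joint would pass 70% of its speed; a pose out of reach is approached as far as the arm can. A call with a gripper value outside its range is refused whole. The fingers move at their own pace and stop on an object; the grip force is fixed at half the most. Time passes only in rows, so rows that repeat a pose let the fingers close. It gives the time, the measured TCP pose, the force and the opening at its end, in the units of the state.
- sense(): the state, without advancing time (a new reading comes with each control period).
- capture(name): name is "side" or "top" or "wrist"; returns a dict with "pixels" (420x560x3 uint8, red, green, blue), "fx", "fy", "cx", "cy" (pixels), "rvec" (rotation vector, rad) and "tvec" (3), from world to camera coordinates, as OpenCV has them. Camera axes: x right, y down, z forward; pixel columns grow to the right and rows downward; lengths in m; the calibration is good to about 2 mm. The wrist camera is an equidistant fisheye: a pixel r from the principal point sees the ray r / f radians off the axis. A picture is of the moment at which its call begins. There is no depth.
- job_done(): hands the job in, once; it reports no verdict.
The state is a dict: "time": time; "q": joint angles; "joint_vel": joint speeds; "effort": joint torques, N m; "eef_pos": TCP position; "eef_rot": TCP orientation; "ft_force": force on the tool from outside, world axes, zero at the start; "ft_torque": the same for the moment, N m; "opening": finger opening in m.
Only numpy, scipy, OpenCV 4.12 (cv2) and the standard library are available. Lean on these libraries where they do the work, as an engineer would, in place of code of your own. Each camera call takes 0.05 s, during which the arm holds its last target.

## Working session

There is one attempt and no reset: what is moved stays moved. The work goes in short steps, Python scripts to look and compute and a shell command to move; the robot and the scene stay as the last step left them, time stands still between calls to the robot, and variables do not carry over. Pictures are saved under pics/ and viewed, and the job is handed in when it is done.

```bash
ls; mkdir -p pics; cat > h.py <<'E'
import numpy as np, cv2
from plant import sense, capture
def snap(name,fn):
    c=capture(name); cv2.imwrite('pics/'+fn,c['pixels'][:,:,::-1]); 
    np.savez('pics/'+fn+'.npz',**c); return c
def load(fn): return dict(np.load('pics/'+fn+'.npz'))
def ray(c,u,v):
    R=cv2.Rodrigues(np.array(c['rvec'],float))[0]; t=np.array(c['tvec'],float)
    d=np.array([(u-c['cx'])/c['fx'],(v-c['cy'])/c['fy'],1.])
    return -R.T@t, R.T@d
def onz(c,u,v,z):
    o,d=ray(c,u,v); return o+d*(z-o[2])/d[2]
def proj(c,p):
    R=cv2.Rodrigues(np.array(c['rvec'],float))[0]; x=R@np.array(p,float)+np.array(c['tvec'],float)
    return np.array([c['fx']*x[0]/x[2]+c['cx'],c['fy']*x[1]/x[2]+c['cy']])
E
python3 - <<'E'
from h import *
for n in ['side','top']:
    c=snap(n,n+'0.png'); o,d=ray(c,c['cx'],c['cy']); print(n,o,d,c['fx'])
print(sense())
E
```

```text
pics
side [ 0.50962535 -0.54418771  0.8219397 ] [-0.07182942  0.57205127 -0.81706663] 423.4806754155571
top [ 0.34602412 -0.03163977  1.05378091] [ 0.14307463 -0.01512819 -0.98959627] 521.045735252731
{'time': 0.1, 'q': array([-1.35555936e+00,  3.13948045e-01,  4.51059890e-02,  1.30361379e+00,
       -8.70154856e-06,  1.43120897e+00]), 'joint_vel': array([ 0.00072084, -0.00199738,  0.00382945, -0.0006526 , -0.00091221,
       -0.00016459]), 'effort': array([ 2.30776910e-03, -4.81723773e+01,  2.99244547e+01,  1.27040962e-02,
       -2.16362937e-04,  1.04911169e-05]), 'eef_pos': array([ 0.19966985, -0.53874774,  0.23849058]), 'eef_rot': array([ 9.84303358e-01,  1.76482892e-01, -3.57256677e-05, -8.29001372e-04]), 'ft_force': array([-0.16416809,  0.01037294,  1.05420662]), 'ft_torque': array([-0.00080572, -0.02371309,  0.0565649 ]), 'opening': 0.0850772376278647}
```

View pics/side0.png

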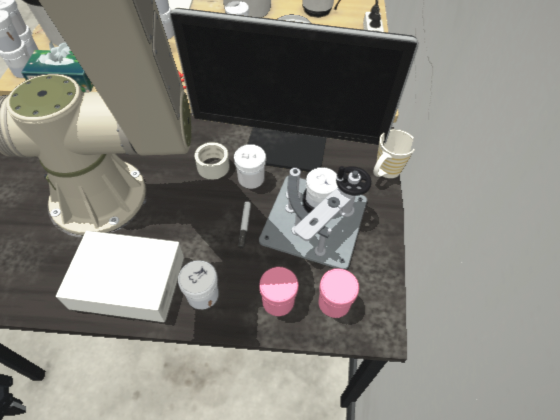

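View pics/top0.png

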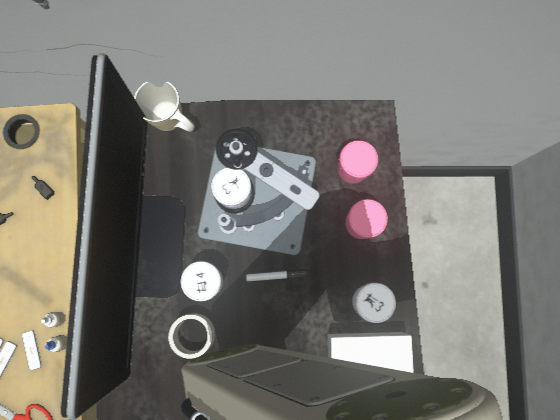

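```bash
python3 - <<'E'
import cv2
a=cv2.imread('pics/top0.png')[110:270,180:340]; cv2.imwrite('pics/top0c.png',cv2.resize(a,(600,600),interpolation=cv2.INTER_CUBIC))
a=cv2.imread('pics/side0.png')[150:280,245:405]; cv2.imwrite('pics/side0c.png',cv2.resize(a,None,fx=4.5,fy=4.5,interpolation=cv2.INTER_CUBIC))
E
```

```text
(no output)
```

View pics/top0c.png

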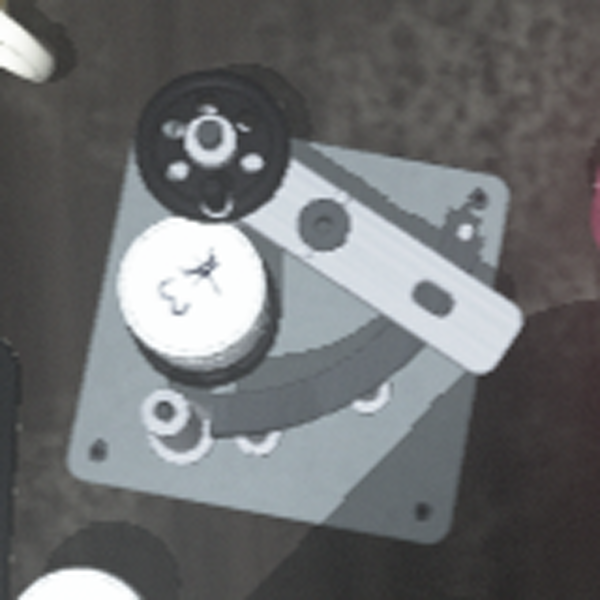

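View pics/side0c.png

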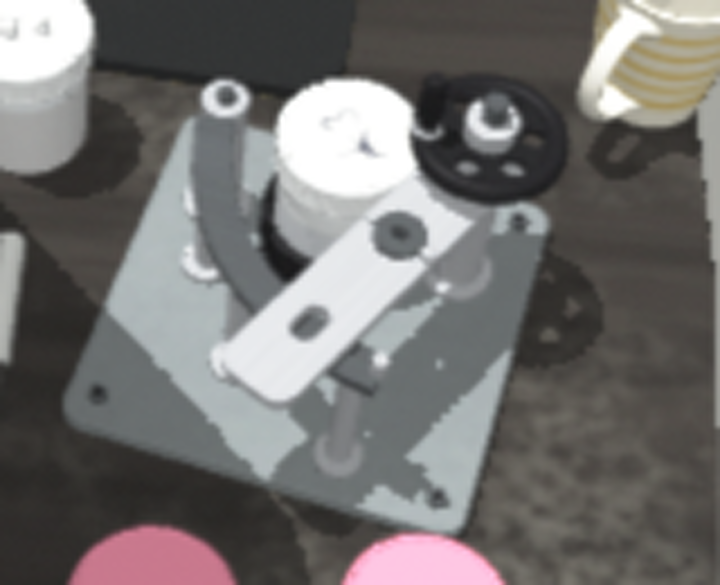

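```bash
python3 - <<'E'
from h import *
t=load('top0.png'); s=load('side0.png')
def both(n,a,b,z):
    print(n,onz(t,180+a[0]/3.75,110+a[1]/3.75,z).round(4),onz(s,245+b[0]/4.5,150+b[1]/4.5,z).round(4))
both('pivot',(211,132),(495,105),.150)
both('second',(164,411),(227,96),.1075)
both('slot',(433,299),(309,322),.109)
both('bush',(326,223),(400,233),.112)
both('jar',(192,282),(346,120),.099)
# handle top z ~.163
both('handle',(215,190),(435,82),.163)
for a,b,n in [((501,345),(255,377),'tail')]: both(n,a,b,.108)
# whole-object: mug, monitor etc
print('mug',onz(t,170,110,.1))
print('monitor',onz(t,97,60,.36),onz(t,70,410,.36), onz(t,130,390,.1))
print(onz(t,360,160,.087),onz(t,367,219,.087), onz(t,375,302,.087),onz(t,201,282,.087),onz(t,275,275,.01))
E
```

```text
pivot [0.5907 0.0446 0.15  ] [0.5932 0.0422 0.15  ]
second [0.4625 0.0697 0.1075] [0.468  0.0636 0.1075]
slot [ 0.5174 -0.0617  0.109 ] [ 0.5212 -0.0634  0.109 ]
bush [ 0.5549 -0.0092  0.112 ] [ 0.5578 -0.0095  0.112 ]
jar [0.528  0.0575 0.099 ] [0.5273 0.0651 0.099 ]
handle [0.5594 0.0413 0.163 ] [0.5639 0.0401 0.163 ]
tail [ 0.4946 -0.0949  0.108 ] [ 0.5006 -0.0955  0.108 ]
mug [0.67288334 0.1748726  0.1       ]
monitor [0.65618186 0.22212439 0.36      ] [0.18891522 0.23387415 0.36      ] [0.16281144 0.23061404 0.1       ]
[ 0.5786949  -0.18572853  0.087     ] [ 0.46546547 -0.1961165   0.087     ] [ 0.31225294 -0.20678086  0.087     ] [0.34987945 0.11195123 0.087     ] [ 0.36333989 -0.02303992  0.01      ]
```

```bash
cat >> h.py <<'E'
P=np.array([.592,.0435]); 
from scipy.spatial.transform import Rotation as Ro
def goto(wps):
    s=sense(); R=Ro.from_quat(s['eef_rot']).as_matrix(); p=s['eef_pos']
    yaw=np.arctan2(R[1,0],R[0,0]); print('at',p.round(4),'yaw',yaw.round(3),'F',s['ft_force'].round(2),'t',round(s['time'],2))
    for x,y,z,w in wps:
        d=(R.T@(np.array([x,y,z])-p))*100
        print(d.round(2),round(float(-((w-yaw+np.pi)%(2*np.pi)-np.pi)),3))
def polar(r,phi,back,z,yawoff=0):
    "point at radius r along phi, 'back' behind for clockwise motion"
    q=P+r*np.array([np.cos(phi),np.sin(phi)])-back*np.array([np.sin(phi),-np.cos(phi)])
    return (q[0],q[1],z,phi+yawoff)
E
python3 - <<'E'
from h import *
from plant import tip_extent; print(tip_extent if not callable(tip_extent) else tip_extent())
phi=np.pi+.969
print(polar(.162,phi,.06,.2))
goto([polar(.162,phi,.06,.2)])
E
```

```text
0.008
(np.float64(0.549747090365513), np.float64(-0.12400728828149502), 0.2, 4.110592653589793)
at [ 0.1997 -0.5387  0.2385] yaw 0.355 F [-0.16  0.01  1.05] t 0.1
[ 47.24 -26.72   3.9 ] 2.527
```

```bash
python3 -m creep '[[[5,-2.8,0],0.15,1],[[10,-5.6,0],0.3,1],[[15,-8.4,0],0.45,1],[[19,-11,0],0.6,1],[[23,-13,0],0.74,1]]'
python3 - <<'E'
from h import *
goto([polar(.162,np.pi+.969,.06,.2)])
E
```

```text
time: 0.6
eef_pos: [0.3514, -0.3583, 0.239]
eef_rot: [0.984, -0.176, -0.0, -0.0]
ft_force: [1.0, 0.0, -0.4]
opening: 0.0123
at [ 0.3514 -0.3583  0.239 ] yaw -0.353 F [ 1.03  0.05 -0.36] t 0.6
[ 10.5  -28.85   3.91] 1.819
```

```bash
python3 -m creep '[[[1.7,-4.7,0],0.15,1],[[3.4,-9.4,0],0.3,1],[[5.1,-14,0],0.45,1],[[6.8,-18.7,0],0.6,1],[[8.5,-23,0],0.74,1]]'
python3 - <<'E'
from h import *
goto([polar(.162,np.pi+.969,.06,.2)])
E
```

```text
time: 1.1
eef_pos: [0.3938, -0.2859, 0.2389]
eef_rot: [0.911, -0.409, 0.014, -0.04]
ft_force: [-0.9, -0.7, -0.5]
opening: 0.0001
at [ 0.3938 -0.2859  0.2389] yaw -0.844 F [-0.94 -0.66 -0.49] t 1.1
[ -1.71 -22.     5.78] 1.329
```

```bash
python3 -m creep '[[[-0.5,-4,0.5],0.1,1],[[-0.8,-8,1],0.2,1],[[-1.1,-12,2],0.3,1],[[-1.4,-16,3],0.4,1],[[-1.5,-18,4],0.5,1]]'
python3 - <<'E'
from h import *
s=sense();print(s['q'].round(3),s['joint_vel'].round(2),s['eef_rot'].round(3))
goto([polar(.162,np.pi+.969,.06,.2)])
E
```

```text
time: 1.6
eef_pos: [0.2948, -0.3052, 0.228]
eef_rot: [0.843, -0.53, 0.026, -0.089]
ft_force: [-0.4, -1.3, -0.0]
opening: -0.0001
[-1.119  0.043 -0.325  1.252  0.179  3.141] [-0.61 -0.26 -0.38 -0.04  0.11 -0.  ] [ 0.843 -0.53   0.026 -0.089]
at [ 0.2948 -0.3052  0.228 ] yaw -1.118 F [-0.37 -1.3  -0.04] t 1.6
[ -5.   -29.82   8.49] 1.055
```

```bash
python3 -m creep '[[[0,0,0],-0.15,1],[[0,0,0],-0.3,1],[[0,0,0],-0.45,1],[[0,0,0],-0.6,1],[[0,0,0],-0.74,1]]'
python3 - <<'E'
from h import *
s=sense();print(s['q'].round(3),s['joint_vel'].round(2),s['eef_rot'].round(3))
goto([(.4,-.25,.23,0)])
E
```

```text
time: 2.1
eef_pos: [0.2954, -0.3049, 0.2281]
eef_rot: [0.978, -0.185, 0.057, -0.073]
ft_force: [0.4, -0.7, 0.6]
opening: 0.0001
[-1.117  0.044 -0.324  1.252  0.178  2.395] [ 0.   -0.   -0.    0.   -0.   -1.38] [ 0.978 -0.185  0.057 -0.073]
at [ 0.2954 -0.3049  0.2281] yaw -0.381 F [ 0.35 -0.67  0.59] t 2.1
[ 7.66 -8.79  1.93] -0.381
```

```bash
cat >> h.py <<'E'
def tilt():
    s=sense(); z=Ro.from_quat(s['eef_rot']).as_matrix()[:,2]; q=s['q']
    c,sn=np.cos(q[0]),np.sin(q[0])
    print('t',round(s['time'],2),'q',q.round(3),'p',s['eef_pos'].round(3),'axis xy',z[:2].round(4),'rad/tang',round(c*z[0]+sn*z[1],4),round(-sn*z[0]+c*z[1],4),'pitch',round(q[1]-q[2]+q[3]-np.pi/2,3))
E
python3 -m creep '[[[0,0,0],-0.15,1],[[0,0,0],-0.3,1],[[0,0,0],-0.45,1],[[0,0,0],-0.6,1],[[0,0,0],-0.74,1]]'
python3 - <<'E'
from h import *
tilt()
E
```

```text
time: 2.6
eef_pos: [0.2954, -0.3048, 0.2281]
eef_rot: [0.979, 0.181, 0.079, -0.048]
ft_force: [-0.3, -0.1, 0.7]
opening: -0.0
t 2.6 q [-1.117  0.044 -0.324  1.252  0.178  1.655] p [ 0.295 -0.305  0.228] axis xy [0.1379 0.1218] rad/tang -0.049 0.1773 pitch 0.05
```

```bash
python3 - <<'E'
from h import *
goto([(.39,-.24,.26,0)])
E
```

```text
at [ 0.2954 -0.3048  0.2281] yaw 0.36 F [-0.28 -0.12  0.69] t 2.6
[11.52 -2.81 -1.04] 0.36
```

```bash
python3 -m creep '[[[2.5,-0.6,-0.3],-0.15,1],[[5,-1.2,-0.6],-0.3,1],[[7.5,-1.8,-0.8],-0.45,1],[[10,-2.4,-1],-0.6,1],[[11.5,-2.8,-1],-0.74,1]]'
python3 -m creep '[[[0,0,0],-0.15,1],[[0,0,0],-0.3,1],[[0,0,0],-0.45,1],[[0,0,0],-0.6,1],[[0,0,0],-0.74,1]]'
python3 - <<'E'
from h import *
tilt()
E
```

```text
time: 3.1
eef_pos: [0.3916, -0.24, 0.2602]
eef_rot: [0.847, 0.523, 0.091, -0.015]
ft_force: [-0.1, -0.6, -0.4]
opening: 0.0003
time: 3.6
eef_pos: [0.3903, -0.2406, 0.2595]
eef_rot: [0.601, 0.794, 0.09, 0.018]
ft_force: [0.2, -0.4, 0.1]
opening: 0.0001
t 3.6 q [-0.848  0.059 -0.231  1.282  0.185  0.447] p [ 0.39  -0.241  0.259] axis xy [0.1377 0.1217] rad/tang -0.0003 0.1837 pitch 0.0
```

```bash

python3 -m creep '[[[0,0,0],-0.15,1],[[0,0,0],-0.3,1],[[0,0,0],-0.45,1],[[0,0,0],-0.6,1],[[0,0,0],-0.74,1]]' >/dev/null
python3 -m creep '[[[0,0,0],-0.15,1],[[0,0,0],-0.3,1],[[0,0,0],-0.45,1],[[0,0,0],-0.6,1],[[0,0,0],-0.74,1]]' > /dev/null
python3 -m creep '[[[0,0,0],-0.15,1],[[0,0,0],-0.3,1],[[0,0,0],-0.45,1],[[0,0,0],-0.6,1],[[0,0,0],-0.74,1]]' 
python3 - <<'E'
from h import *
tilt()
E
```

```text
time: 5.1
eef_pos: [0.3903, -0.2407, 0.2595]
eef_rot: [-0.444, 0.891, 0.024, 0.089]
ft_force: [1.0, -0.6, 0.7]
opening: 0.0002
t 5.1 q [-0.848  0.059 -0.231  1.282  0.185 -1.773] p [ 0.39  -0.241  0.259] axis xy [0.1377 0.1217] rad/tang -0.0003 0.1837 pitch 0.0
```

```bash

python3 -m creep '[[[0,0,0],-0.15,1],[[0,0,0],-0.3,1],[[0,0,0],-0.45,1],[[0,0,0],-0.6,1],[[0,0,0],-0.74,1]]' >/dev/null
python3 -m creep '[[[0,0,0],-0.15,1],[[0,0,0],-0.3,1],[[0,0,0],-0.45,1],[[0,0,0],-0.6,1],[[0,0,0],-0.7,1]]' > /dev/null
python3 - <<'E'
from h import *
tilt()
E
python3 -m creep '[[[0,0,0],-0.1,1],[[0,0,0],-0.2,1]]' 
python3 - <<'E'
from h import *
tilt()
E
```

```text
t 6.1 q [-0.805  0.06  -0.229  1.271  0.171 -3.142] p [ 0.401 -0.23   0.259] axis xy [0.1308 0.1098] rad/tang 0.0114 0.1704 pitch -0.012
time: 6.3
eef_pos: [0.4332, -0.1909, 0.2594]
eef_rot: [0.943, -0.325, 0.043, -0.054]
ft_force: [-0.3, 0.1, 0.5]
opening: -0.0001
t 6.3 q [-0.667  0.059 -0.226  1.241  0.13  -3.141] p [ 0.433 -0.191  0.259] axis xy [0.1153 0.0737] rad/tang 0.045 0.1292 pitch -0.045
```

```bash

python3 -m creep '[[[0,0,0],-0.1,1],[[0,0,0],-0.2,1]]' >/dev/null
python3 - <<'E'
from h import *
tilt()
goto([(.41,-.26,.26,0)])
E
```

```text
t 6.5 q [-0.529  0.061 -0.221  1.219  0.083 -3.141] p [ 0.459 -0.147  0.259] axis xy [0.1015 0.0371] rad/tang 0.0688 0.0832 pitch -0.069
at [ 0.4585 -0.1475  0.2593] yaw -0.53 F [ 0.83 -0.45  0.32] t 6.5
[ 1.51 12.12 -0.98] -0.53
```

```bash
python3 - <<'E'
from h import *
goto([(.20,-.43,.26,-1.43)])
E
```

```text
at [ 0.4585 -0.1475  0.2593] yaw -0.53 F [ 0.83 -0.45  0.32] t 6.5
[-7.98 37.27 -3.74] 0.9
```

```bash
python3 -m creep '[[[-0.8,3.7,-0.4],0.15,1],[[-1.7,7.5,-0.8],0.3,1],[[-2.5,11,-1.2],0.45,1],[[-3.3,15,-1.5],0.6,1],[[-4,18.7,-1.9],0.74,1]]'
python3 - <<'E'
from h import *
tilt()
goto([(.20,-.43,.26,-1.43)])
E
```

```text
time: 7.0
eef_pos: [0.3268, -0.2902, 0.2598]
eef_rot: [0.802, -0.594, 0.03, -0.046]
ft_force: [0.6, -0.5, 0.7]
opening: -0.0001
t 7.0 q [-0.983  0.006 -0.277  1.263  0.106 -2.848] p [ 0.327 -0.29   0.26 ] axis xy [0.1017 0.038 ] rad/tang 0.0248 0.1057 pitch -0.025
at [ 0.3268 -0.2902  0.2598] yaw -1.275 F [ 0.61 -0.47  0.65] t 7.0
[ 9.67 16.1  -1.84] 0.155
```

```bash
python3 -m creep '[[[2.5,4,-0.5],0.07,1],[[5,8,-0.9],0.15,1],[[7.5,12,-1.4],0.15,1],[[9.7,16,-1.8],0.15,1],[[9.7,16,-1.8],0.15,1]]'
python3 - <<'E'
from h import *
tilt()
E
python3 -m creep '[[[0,0,0],-0.15,1],[[0,0,0],-0.25,1],[[0,0,0],-0.35,1]]'
python3 - <<'E'
from h import *
tilt()
E
```

```text
time: 7.5
eef_pos: [0.1996, -0.4338, 0.2592]
eef_rot: [0.755, -0.653, 0.026, -0.047]
ft_force: [-0.1, 0.7, -1.0]
opening: 0.0002
t 7.5 q [-1.374  0.12  -0.155  1.312  0.106 -3.09 ] p [ 0.2   -0.434  0.259] axis xy [0.1011 0.0365] rad/tang -0.016 0.1063 pitch 0.016
time: 7.8
eef_pos: [0.2685, -0.4029, 0.2596]
eef_rot: [0.83, -0.556, 0.018, -0.017]
ft_force: [-0.1, 0.2, 0.9]
opening: 0.0002
t 7.8 q [-1.179  0.117 -0.154  1.288  0.049 -3.14 ] p [ 0.268 -0.403  0.26 ] axis xy [0.0498 0.0085] rad/tang 0.0111 0.0493 pitch -0.011
```

```bash

python3 -m creep '[[[0,0,0],-0.12,1],[[0,0,0],-0.24,1]]' >/dev/null
python3 - <<'E'
from h import *
tilt()
E
```

```text
t 8.0 q [-1.028e+00  1.260e-01 -1.430e-01  1.281e+00 -1.000e-03 -3.140e+00] p [ 0.318 -0.373  0.26 ] axis xy [ 0.0102 -0.0181] rad/tang 0.0208 -0.0006 pitch -0.021
```

```bash
python3 - <<'E'
from h import *
goto([polar(.162,np.pi+.969,.06,.2)])
E
```

```text
at [ 0.3183 -0.373   0.2597] yaw -1.03 F [-0.01 -0.05  0.23] t 8.0
[ -9.54 -32.67   5.76] 1.143
```

```bash
python3 -m creep '[[[-1.3,-4.5,0.4],0.15,1],[[-2.6,-9,0.8],0.3,1],[[-3.9,-13.5,1.2],0.45,1],[[-5.2,-18,1.6],0.6,1],[[-6.5,-22,2],0.74,1]]'
python3 - <<'E'
from h import *
tilt()
goto([polar(.162,np.pi+.969,.06,.2)])
E
```

```text
time: 8.5
eef_pos: [0.4647, -0.2143, 0.2398]
eef_rot: [-0.662, 0.749, -0.01, -0.002]
ft_force: [0.3, -1.5, -0.1]
opening: 0.0002
t 8.5 q [-0.584  0.176 -0.132  1.244 -0.009 -2.031] p [ 0.465 -0.214  0.24 ] axis xy [ 0.0107 -0.0177] rad/tang 0.0187 -0.0088 pitch -0.019
at [ 0.4647 -0.2143  0.2398] yaw -1.694 F [ 0.29 -1.52 -0.12] t 8.5
[-10.07  -7.28   3.91] 0.478
```

```bash
python3 -m creep '[[[-3,-2,0.8],0.15,1],[[-6,-4.5,1.6],0.3,1],[[-9,-6.5,2.4],0.45,1],[[-10,-7.3,3.9],0.48,1],[[-10,-7.3,3.9],0.48,1]]'
python3 - <<'E'
from h import *
tilt()
c=snap('top','top1.png');a=c['pixels'][100:290,170:370,::-1];cv2.imwrite('pics/top1c.png',cv2.resize(a,None,fx=3,fy=3))
c=snap('side','side1.png');a=c['pixels'][130:290,235:415,::-1];cv2.imwrite('pics/side1c.png',cv2.resize(a,None,fx=4,fy=3.6))
phi=np.pi+.969
goto([polar(.162,phi,.05,.098)])
E
```

```text
time: 9.0
eef_pos: [0.5481, -0.1238, 0.1979]
eef_rot: [-0.469, 0.883, -0.009, -0.001]
ft_force: [-0.8, 0.2, 0.2]
opening: -0.0005
t 9.0 q [-0.358  0.294 -0.083  1.182 -0.013 -1.334] p [ 0.548 -0.124  0.198] axis xy [ 0.0069 -0.0161] rad/tang 0.0121 -0.0126 pitch -0.012
at [ 0.5478 -0.1259  0.2   ] yaw -2.167 F [-0.71  0.54 -0.62] t 9.1
[-0.37  1.12 10.18] 0.005
```

View pics/top1c.png

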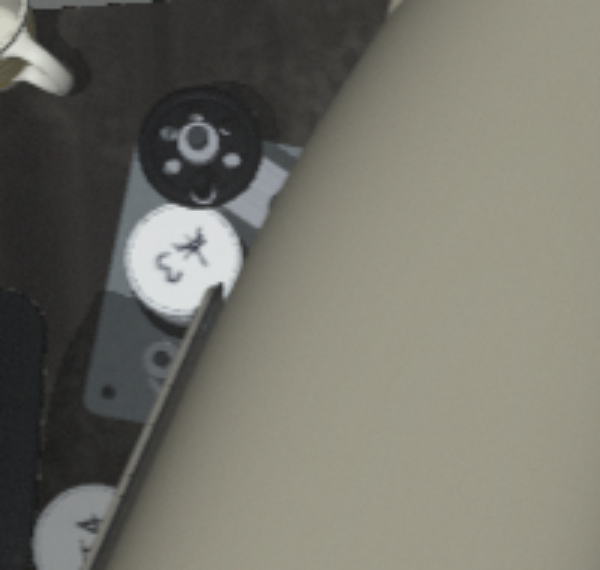

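View pics/side1c.png

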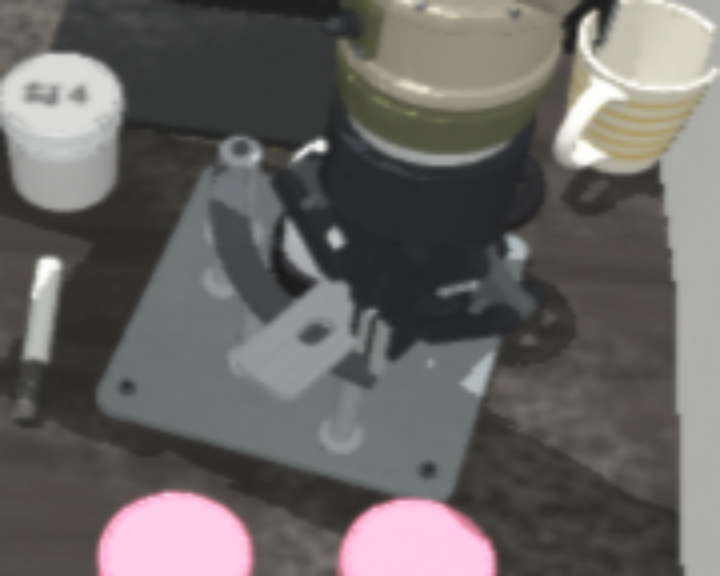

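```bash
python3 -m creep '[[[-0.3,0.9,3],0,1],[[-0.3,0.9,6],0,1],[[-0.3,0.9,9],0,1],[[-0.3,0.9,10.2],0,1]]'
python3 - <<'E'
from h import *
tilt()
c=snap('side','side2.png');a=c['pixels'][130:290,235:415,::-1];cv2.imwrite('pics/side2c.png',cv2.resize(a,None,fx=4,fy=3.6))
E
```

```text
time: 9.5
eef_pos: [0.5418, -0.1214, 0.0965]
eef_rot: [-0.467, 0.884, -0.009, -0.001]
ft_force: [0.3, -0.0, 0.4]
opening: 0.0001
t 9.5 q [-0.358  0.35  -0.266  0.942 -0.013 -1.329] p [ 0.542 -0.121  0.096] axis xy [ 0.0077 -0.017 ] rad/tang 0.0132 -0.0132 pitch -0.013
```

View pics/side2c.png

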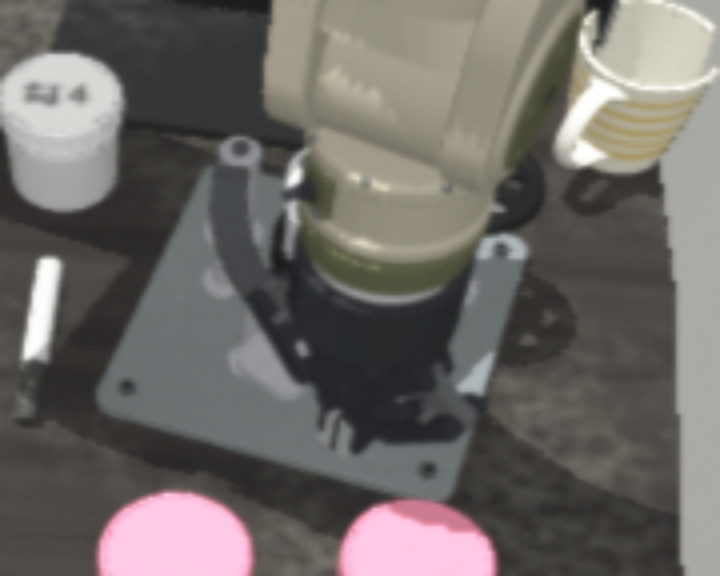

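```bash
python3 - <<'E'
from h import *
goto([polar(.162,np.pi+.969,.04,.098)]+[polar(.162,np.pi+.969-d,.034,.098) for d in (0.05,.1,.15,.2)])
E
```

```text
at [ 0.5416 -0.1212  0.0956] yaw -2.171 F [-0.25  0.32 -1.3 ] t 9.55
[-0.24  1.16 -0.26] 0.002
[-0.09  2.58 -0.28] 0.052
[ 0.02  3.4  -0.29] 0.102
[ 0.08  4.22 -0.3 ] 0.152
[ 0.11  5.05 -0.31] 0.202
```

```bash
python3 -m creep '[[[-0.2,1.1,-0.2],0,1],[[0,2.5,-0.2],0.05,1],[[0,3.4,-0.2],0.1,1],[[0.1,4.2,-0.2],0.15,1],[[0.1,5,-0.2],0.2,1]]'
python3 - <<'E'
from h import *
f=np.pi+.969
goto([polar(.162,f-d,.034,.098) for d in (0.25,.3,.35,.4,.45)])
E
```

```text
time: 10.05
eef_pos: [0.5026, -0.094, 0.1019]
eef_rot: [-0.375, 0.927, -0.012, 0.003]
ft_force: [-0.6, -1.1, 0.1]
opening: 0.0001
at [ 0.5026 -0.094   0.1019] yaw -2.372 F [-0.63 -1.13  0.06] t 10.05
[0.37 1.09 0.36] 0.051
[0.47 1.91 0.34] 0.101
[0.54 2.73 0.33] 0.151
[0.57 3.56 0.31] 0.201
[0.55 4.39 0.29] 0.251
```

```bash
python3 -m creep '[[[0.3,1.1,0.3],0.05,1],[[0.4,1.9,0.4],0.1,1],[[0.5,2.7,0.4],0.15,1],[[0.5,3.5,0.4],0.2,1],[[0.5,4.4,0.4],0.25,1]]'
python3 - <<'E'
from h import *
f=np.pi+.969
c=snap('side','side3.png');a=c['pixels'][130:290,235:415,::-1];cv2.imwrite('pics/side3c.png',cv2.resize(a,None,fx=4,fy=3.6))
goto([polar(.162,f-d,.034,.098) for d in (0.5,.55,.6,.65,.7)])
E
```

```text
time: 10.55
eef_pos: [0.4691, -0.0662, 0.0972]
eef_rot: [-0.257, 0.966, -0.012, 0.005]
ft_force: [1.4, -1.1, 1.4]
opening: 0.0003
at [ 0.4677 -0.065   0.0969] yaw -2.623 F [-1.91 -0.25  0.15] t 10.6
[ 0.17  0.67 -0.13] 0.05
[ 0.28  1.49 -0.14] 0.1
[ 0.35  2.31 -0.16] 0.15
[ 0.37  3.14 -0.18] 0.2
[ 0.36  3.97 -0.2 ] 0.25
```

View pics/side3c.png

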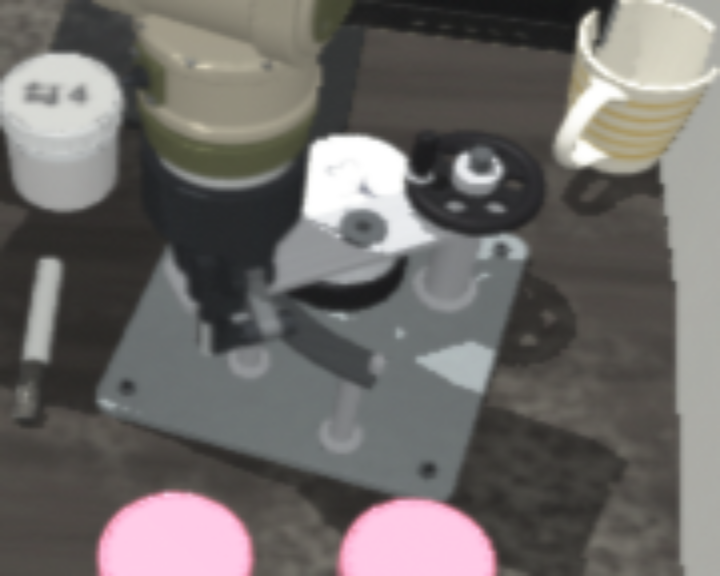

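```bash
python3 -m creep '[[[0.2,0.7,0],0.05,1],[[0.3,1.5,0],0.1,1],[[0.3,2.3,0],0.15,1],[[0.3,3.1,0],0.2,1],[[0.3,4,0],0.25,1]]'
python3 - <<'E'
from h import *
f=np.pi+.969
goto([polar(.162,f-d,.034,.1) for d in (0.75,.8,.85,.9,.93)])
E
```

```text
time: 11.1
eef_pos: [0.448, -0.0344, 0.0967]
eef_rot: [-0.135, 0.991, -0.013, 0.007]
ft_force: [2.8, -7.0, 4.1]
opening: 0.0002
at [ 0.448  -0.0344  0.0967] yaw -2.872 F [ 2.76 -6.98  4.15] t 11.1
[ 0.39  1.09 -0.36] 0.051
[ 0.5   1.91 -0.39] 0.101
[ 0.57  2.74 -0.41] 0.151
[ 0.6   3.56 -0.43] 0.201
[ 0.59  4.06 -0.45] 0.231
```

```bash
python3 -m creep '[[[0.3,0.6,-0.1],0.03,1],[[0.4,1.2,-0.2],0.06,1],[[0.4,1.7,-0.2],0.09,1],[[0.5,2.2,-0.2],0.12,1],[[0.5,2.7,-0.2],0.15,1]]'
python3 - <<'E'
from h import *
f=np.pi+.969
c=snap('side','side4.png');a=c['pixels'][130:290,235:415,::-1];cv2.imwrite('pics/side4c.png',cv2.resize(a,None,fx=4,fy=3.6))
goto([polar(.162,f-d,.034,.1) for d in (0.9,.93,.96,1,1.05)])
E
```

```text
time: 11.6
eef_pos: [0.4346, -0.0085, 0.0973]
eef_rot: [-0.061, 0.998, -0.01, 0.007]
ft_force: [-0.4, -2.5, 2.0]
opening: 0.0001
at [ 0.434  -0.0077  0.097 ] yaw -3.021 F [-0.11  0.04  0.09] t 11.65
[ 0.05  0.61 -0.31] 0.052
[ 0.12  1.1  -0.32] 0.082
[ 0.18  1.6  -0.33] 0.112
[ 0.22  2.26 -0.34] 0.152
[ 0.25  3.08 -0.36] 0.202
```

View pics/side4c.png

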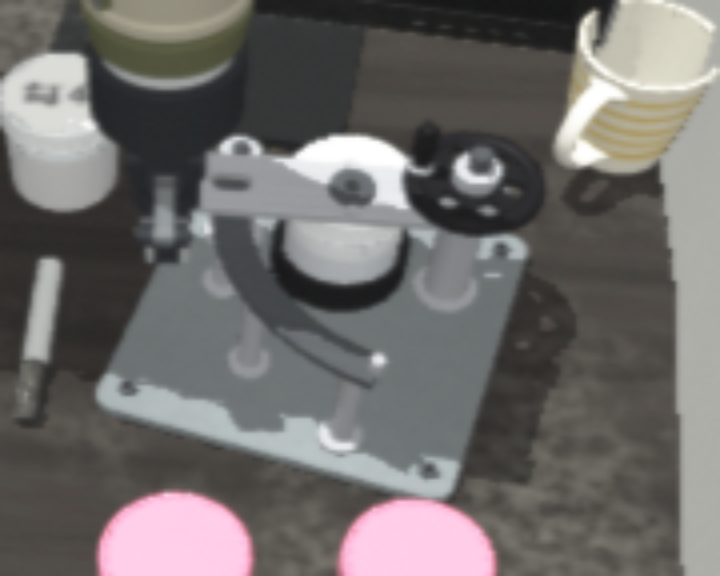

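```bash
python3 -m creep '[[[0,0.4,-0.1],0.02,1],[[0,0.8,-0.2],0.05,1],[[0,1.2,-0.2],0.08,1]]'
python3 - <<'E'
from h import *
f=np.pi+.969
c=snap('side','side5.png');a=c['pixels'][130:290,235:415,::-1];cv2.imwrite('pics/side5c.png',cv2.resize(a,None,fx=4,fy=3.6))
goto([polar(.160,f-d,.034,.1) for d in (.96,1,1.05,1.1,1.15)])
E
```

```text
time: 11.95
eef_pos: [0.4319, 0.0042, 0.0976]
eef_rot: [-0.021, 1.0, -0.009, 0.006]
ft_force: [0.9, -1.4, 0.4]
opening: 0.0
at [0.4318 0.0047 0.0975] yaw -3.101 F [-0.42  0.26 -0.07] t 12.0
[-0.07  0.33 -0.25] 0.032
[ 0.03  0.97 -0.26] 0.072
[ 0.12  1.79 -0.28] 0.122
[ 0.18  2.6  -0.3 ] 0.172
[ 0.19  3.42 -0.31] 0.222
```

View pics/side5c.png

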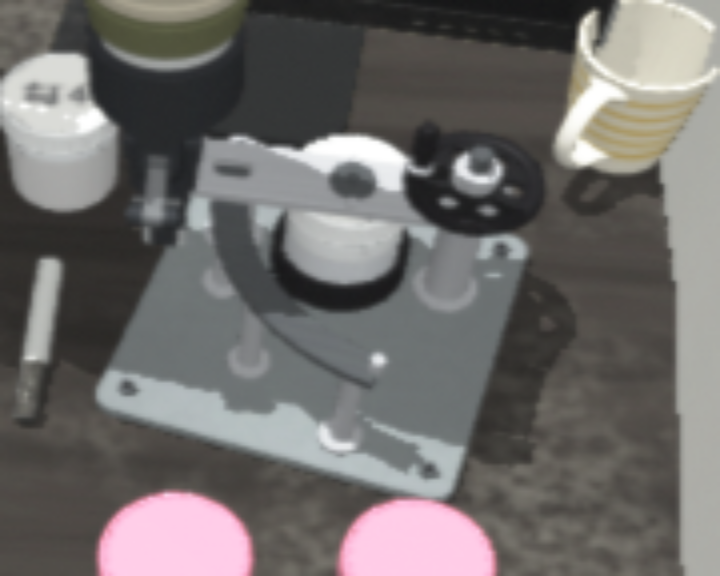

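```bash
python3 - <<'E'
from h import *
c=load('side5.png')
for p in [(.432,.0047,.0975),(.421,.0047,.0975),(.443,.0047,.0975),(.432,.0047,.14)]:
    u=proj(c,p); print(p,(u-[235,130])*[4,3.6])
print([ onz(c,235+u/4,130+v/3.6,.114).round(4) for u,v in [(202,141),(197,200),(236,168),(352,180)]])
E
```

```text
(0.432, 0.0047, 0.0975) [160.75744908 226.66097829]
(0.421, 0.0047, 0.0975) [140.57287776 224.31163902]
(0.443, 0.0047, 0.0975) [180.97704494 229.01439416]
(0.432, 0.0047, 0.14) [161.57361311 181.72389874]
[array([0.4461, 0.0607, 0.114 ]), array([0.4498, 0.0149, 0.114 ]), array([0.4672, 0.0426, 0.114 ]), array([0.5302, 0.0435, 0.114 ])]
```

```bash
python3 -m creep '[[[0,0.4,-0.1],0.03,1],[[0,0.8,-0.2],0.05,1],[[0,1.2,-0.2],0.08,1]]'
python3 - <<'E'
from h import *
f=np.pi+.969
c=snap('side','side6.png');a=c['pixels'][130:290,235:415,::-1];cv2.imwrite('pics/side6c.png',cv2.resize(a,None,fx=4,fy=3.6))
goto([polar(.160,f-d,.034,.1) for d in (1,1.05,1.1,1.15)])
E
```

```text
time: 12.3
eef_pos: [0.4313, 0.0162, 0.099]
eef_rot: [0.019, 1.0, -0.009, 0.006]
ft_force: [-0.5, -0.6, 0.0]
opening: -0.0002
at [0.4312 0.0167 0.0989] yaw 3.102 F [-0.73  0.07  0.06] t 12.35
[ 0.01 -0.23 -0.1 ] -0.008
[ 0.16  0.57 -0.12] 0.042
[ 0.28  1.38 -0.13] 0.092
[ 0.35  2.2  -0.15] 0.142
```

View pics/side6c.png

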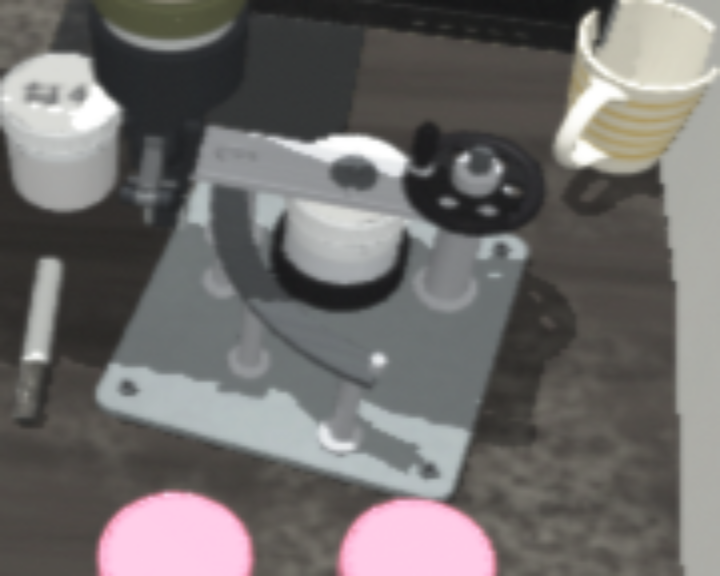

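```bash
python3 -m creep '[[[0.1,0.3,0],0.02,1],[[0.1,0.6,0],0.04,1]]'
python3 - <<'E'
from h import *
tilt()
E
python3 -m creep '[[[0.1,0.3,0],0.02,1],[[0.1,0.6,0],0.04,1]]'
python3 - <<'E'
from h import *
f=np.pi+.969
c=snap('side','side7.png');a=c['pixels'][130:290,235:415,::-1];cv2.imwrite('pics/side7c.png',cv2.resize(a,None,fx=4,fy=3.6))
goto([polar(.160,f-d,.034,.1) for d in (1.05,1.1,1.15)])
E
```

```text
time: 12.55
eef_pos: [0.4304, 0.0222, 0.0986]
eef_rot: [0.04, 0.999, -0.009, 0.006]
ft_force: [-0.1, -0.8, 0.2]
opening: -0.0004
t 12.55 q [-0.124  0.129 -0.557  0.872 -0.017 -0.045] p [0.43  0.022 0.099] axis xy [ 0.0111 -0.0182] rad/tang 0.0132 -0.0167 pitch -0.013
time: 12.75
eef_pos: [0.4296, 0.0285, 0.0983]
eef_rot: [0.06, 0.998, -0.009, 0.006]
ft_force: [-0.6, -0.4, 0.8]
opening: 0.0003
at [0.4296 0.0288 0.0982] yaw 3.022 F [ 0.45 -0.49 -0.04] t 12.8
[-0.09 -0.62 -0.17] -0.039
[ 0.09  0.18 -0.18] 0.011
[ 0.23  0.98 -0.2 ] 0.061
```

View pics/side7c.png

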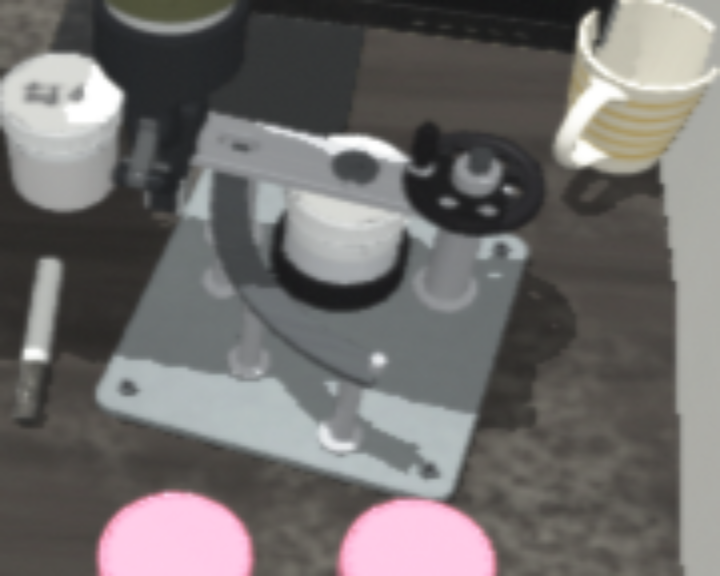

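```bash
python3 -m creep '[[[0.1,0.2,0],0.02,1],[[0.1,0.4,0],0.03,1]]'
python3 -m creep '[[[0.1,0.2,0],0.02,1],[[0.1,0.4,0],0.03,1]]'
python3 - <<'E'
from h import *
f=np.pi+.969
c=snap('side','side8.png');a=c['pixels'][130:290,235:415,::-1];cv2.imwrite('pics/side8c.png',cv2.resize(a,None,fx=4,fy=3.6))
goto([polar(.160,f-d,.034,.1) for d in (1.1,1.15)])
E
```

```text
time: 13.0
eef_pos: [0.4291, 0.0324, 0.0981]
eef_rot: [0.074, 0.997, -0.009, 0.006]
ft_force: [0.2, -0.0, -0.3]
opening: -0.0006
time: 13.2
eef_pos: [0.4287, 0.0366, 0.0981]
eef_rot: [0.089, 0.996, -0.008, 0.006]
ft_force: [-0.3, -0.2, -0.6]
opening: 0.0
at [0.4288 0.0368 0.0981] yaw 2.963 F [ 0.3   0.46 -0.16] t 13.25
[-0.12 -0.6  -0.18] -0.048
[ 0.07  0.19 -0.2 ] 0.002
```

View pics/side8c.png

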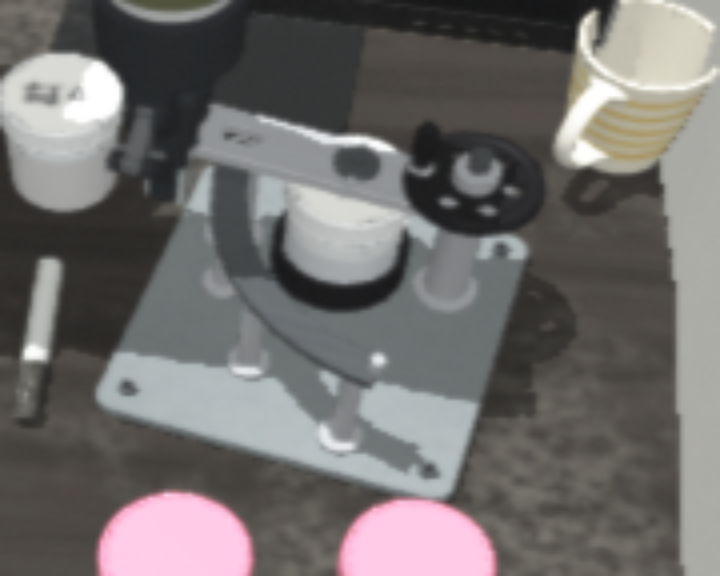

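```bash
python3 - <<'E'
from h import *
c=load('side8.png')
B=P+.13*np.array([-.983,.182]); 
for z in (.1,.108,.112,.116,.12): print(z,(proj(c,(*B,z))-[235,130])*[4,3.6])
s=c['pixels'][150:185,275:330,::-1]; cv2.imwrite('pics/s8z.png',cv2.resize(s,None,fx=14,fy=14,interpolation=cv2.INTER_CUBIC))
for z in (.108,.116,.12):
    a=onz(c,235+240/4,130+133/3.6,z); d=a[:2]-P; print(z,a,np.hypot(*d),np.arctan2(d[1],d[0])-np.pi+.183)
E
```

```text
0.1 [235.14407473 151.63122602]
0.108 [235.80723183 143.18678473]
0.112 [236.14229471 138.92019571]
0.116 [236.47971313 134.62361187]
0.12 [236.81951203 130.2967158 ]
0.108 [0.46545916 0.0757149  0.108     ] 0.13057712308623182 -0.06628556580590034
0.116 [0.46595406 0.06876863 0.116     ] 0.12855381467713545 -0.014848936809413626
0.12 [0.46620151 0.06529549 0.12      ] 0.12767264430584044 0.011445887411580535
```

View pics/s8z.png

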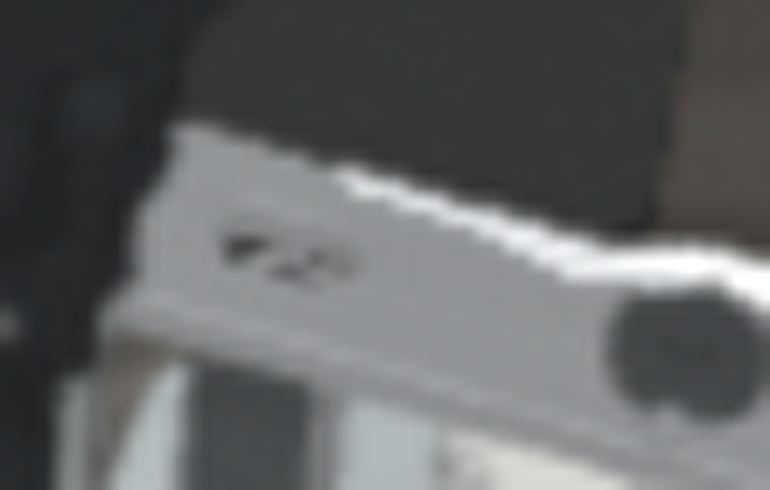

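```bash
cat > look.py <<'E'
from h import *
import sys
n=sys.argv[1]
c=snap('side',n+'.png');a=c['pixels'][145:190,275:355,::-1];cv2.imwrite('pics/'+n+'c.png',cv2.resize(a,None,fx=9,fy=9,interpolation=cv2.INTER_CUBIC))
tilt(); print(sense()['ft_force'])
E
python3 -m creep '[[[0,0.1,0],0,1],[[0,0.15,0],0,1]]'; python3 look.py s9
```

```text
time: 13.45
eef_pos: [0.4291, 0.0379, 0.0981]
eef_rot: [0.089, 0.996, -0.009, 0.006]
ft_force: [-0.5, -0.9, 0.0]
opening: 0.0001
t 13.5 q [-0.087  0.13  -0.557  0.872 -0.017  0.091] p [0.429 0.038 0.098] axis xy [ 0.0107 -0.018 ] rad/tang 0.0122 -0.017 pitch -0.012
[ 0.02943137 -0.69089349 -0.318081  ]
```

View pics/s9c.png

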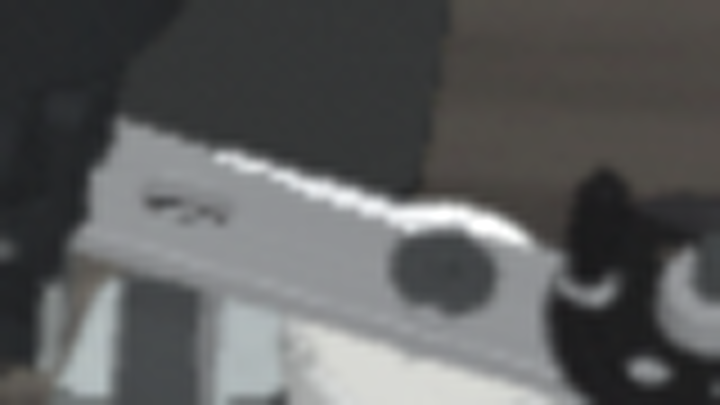

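```bash
python3 -m creep '[[[0,0.1,0],0,1],[[0,0.15,0],0.01,1]]'; python3 look.py s10
```

```text
time: 13.7
eef_pos: [0.4296, 0.0395, 0.0981]
eef_rot: [0.094, 0.996, -0.008, 0.006]
ft_force: [0.5, -0.2, -0.5]
opening: -0.0
t 13.75 q [-0.083  0.13  -0.556  0.872 -0.017  0.106] p [0.43  0.039 0.098] axis xy [ 0.0111 -0.0178] rad/tang 0.0125 -0.0168 pitch -0.013
[ 0.00088626 -0.42522643 -0.68312009]
```

View pics/s10c.png

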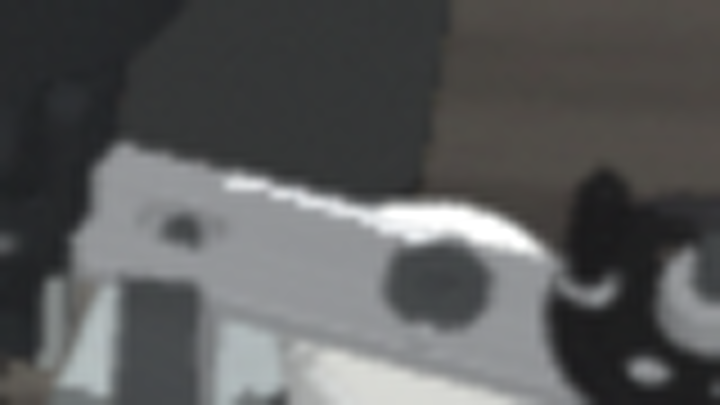

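```bash
python3 -m creep '[[[0,-0.5,0],0,1],[[0,-1.2,0],0,1],[[0,-2,0],0,1]]'; python3 look.py s11
```

```text
time: 14.05
eef_pos: [0.4256, 0.0191, 0.0984]
eef_rot: [0.094, 0.996, -0.008, 0.006]
ft_force: [-0.7, -0.3, 0.2]
opening: -0.0004
t 14.1 q [-0.134  0.119 -0.568  0.87  -0.017  0.054] p [0.425 0.018 0.098] axis xy [ 0.0106 -0.0188] rad/tang 0.0131 -0.0172 pitch -0.013
[ 0.31480241 -0.93314529 -0.8179812 ]
```

View pics/s11c.png

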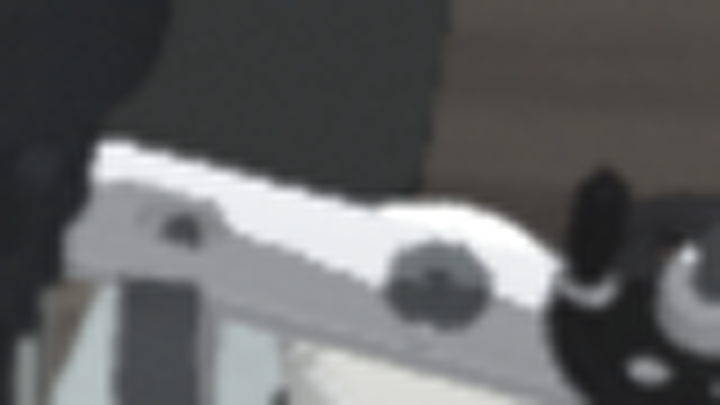

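```bash
python3 - <<'E'
from h import *
goto([polar(.033,np.pi+.09,.042,.2),polar(.033,np.pi+.09,.042,.148)])
E
python3 -m creep '[[[0,0,-4],0,1],[[0,0,-8],0,1],[[0,0,-10.5],0,1]]'
python3 - <<'E'
from h import *
goto([polar(.033,np.pi+.09,.042,.2),polar(.033,np.pi+.09,.042,.148)])
c=snap('top','top2.png');a=c['pixels'][110:260,180:340,::-1];cv2.imwrite('pics/top2c.png',cv2.resize(a,None,fx=4.5,fy=4,interpolation=cv2.INTER_CUBIC))
E
```

```text
at [0.4254 0.0182 0.0984] yaw 2.953 F [ 0.31 -0.93 -0.82] t 14.1
[-14.01   0.49  -9.97] -0.279
[-13.94   0.58  -4.78] -0.279
time: 14.4
eef_pos: [0.4253, 0.021, 0.206]
eef_rot: [0.094, 0.995, -0.008, 0.008]
ft_force: [1.4, 0.5, -0.3]
opening: 0.0001
at [0.4253 0.021  0.206 ] yaw 2.953 F [ 1.36  0.47 -0.25] t 14.4
[-13.93   0.4    0.82] -0.279
[-13.84   0.48   6.02] -0.279
```

View pics/top2c.png

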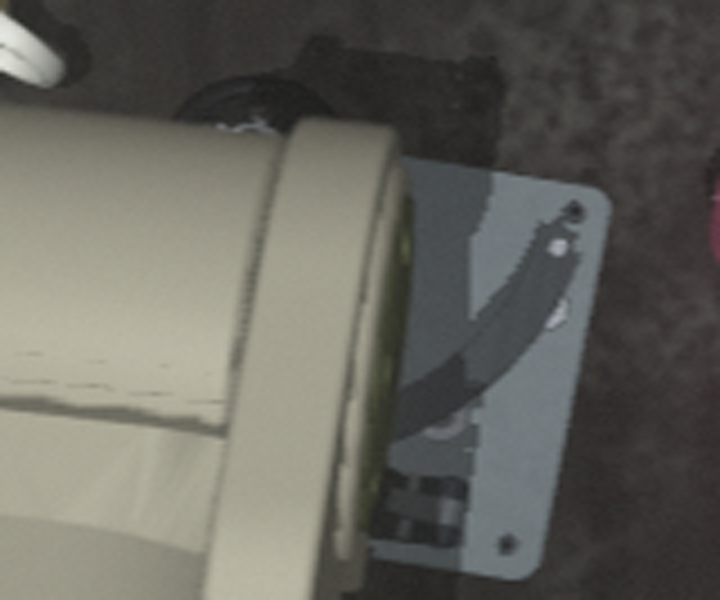

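```bash
python3 - <<'E'
from h import *
c=snap('side','side12.png')
E
```

```text
(no output)
```

View pics/top2.png

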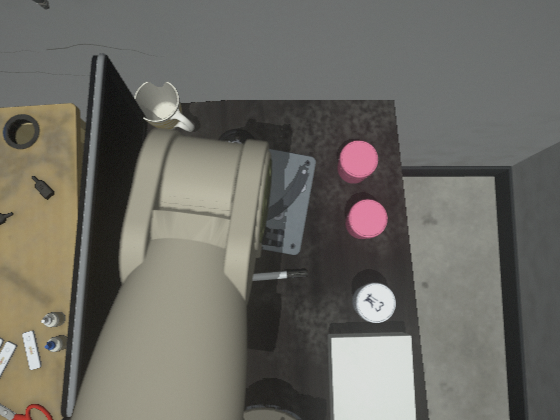

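View pics/side12.png

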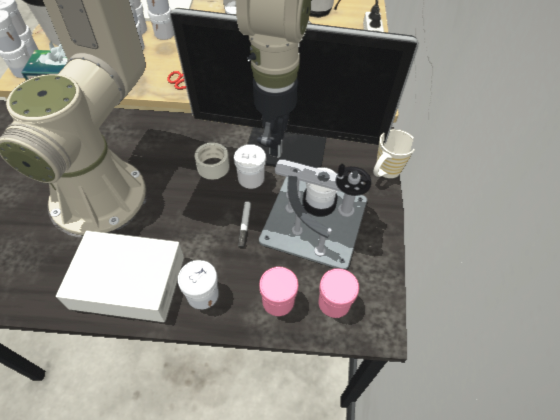

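```bash
python3 - <<'E'
from h import *
t=load('top2.png')
for z in (.3,.36,.4,.45,.5): print(z,[onz(t,u,v,z)[:2].round(3) for u,v in [(120,280),(130,180),(150,130),(270,150)]])
print('monitor top edge',[onz(t,u,v,.36)[:2].round(3) for u,v in [(97,58),(106,58),(68,400)]])
s=load('side12.png')
for y in (.1,.15,.2,.25):
  for u,v in [(275,65),(275,40)]:
    o,d=ray(s,u,v); print(y,(u,v),(o+d*(y-o[1])/d[1]).round(3))
E
```

```text
0.3 [array([0.352, 0.196]), array([0.498, 0.187]), array([0.573, 0.16 ]), array([ 0.543, -0.018])]
0.36 [array([0.352, 0.178]), array([0.486, 0.17 ]), array([0.555, 0.145]), array([ 0.527, -0.019])]
0.4 [array([0.352, 0.166]), array([0.478, 0.158]), array([0.543, 0.135]), array([ 0.517, -0.02 ])]
0.45 [array([0.351, 0.15 ]), array([0.467, 0.144]), array([0.528, 0.122]), array([ 0.504, -0.021])]
0.5 [array([0.351, 0.135]), array([0.457, 0.129]), array([0.513, 0.109]), array([ 0.491, -0.022])]
monitor top edge [array([0.659, 0.222]), array([0.659, 0.21 ]), array([0.201, 0.237])]
0.1 (275, 65) [0.414 0.1   0.349]
0.1 (275, 40) [0.414 0.1   0.399]
0.15 (275, 65) [0.407 0.15  0.313]
0.15 (275, 40) [0.406 0.15  0.366]
0.2 (275, 65) [0.4   0.2   0.276]
0.2 (275, 40) [0.399 0.2   0.333]
0.25 (275, 65) [0.392 0.25  0.239]
0.25 (275, 40) [0.392 0.25  0.301]
```

```bash
python3 - <<'E'
from h import *
goto([polar(.027,np.pi+.09,.045,.2)])
E
```

```text
at [0.427  0.0209 0.2071] yaw 2.953 F [-0.1  -0.55 -0.27] t 14.5
[-14.41   0.26   1.01] -0.278
```

```bash
python3 -m creep '[[[-4,0.1,0],-0.1,1],[[-8,0.2,0.3],-0.2,1],[[-12,0.2,0.6],-0.28,1],[[-14.4,0.2,1],-0.28,1],[[-14.4,0.2,1],-0.28,1]]'
python3 - <<'E'
from h import *
goto([polar(.027,np.pi+.09,.045,.155)])
c=snap('side','side13.png');a=c['pixels'][110:230,285:425,::-1];cv2.imwrite('pics/side13c.png',cv2.resize(a,None,fx=5,fy=5,interpolation=cv2.INTER_CUBIC))
E
```

```text
time: 15.0
eef_pos: [0.5686, -0.0047, 0.1929]
eef_rot: [-0.045, 0.999, -0.009, 0.004]
ft_force: [-0.7, 0.1, -0.1]
opening: -0.0003
at [ 0.5686 -0.0047  0.1929] yaw -3.051 F [-0.67  0.07 -0.08] t 15.0
[-0.03  0.16  3.79] 0.001
```

View pics/side13c.png

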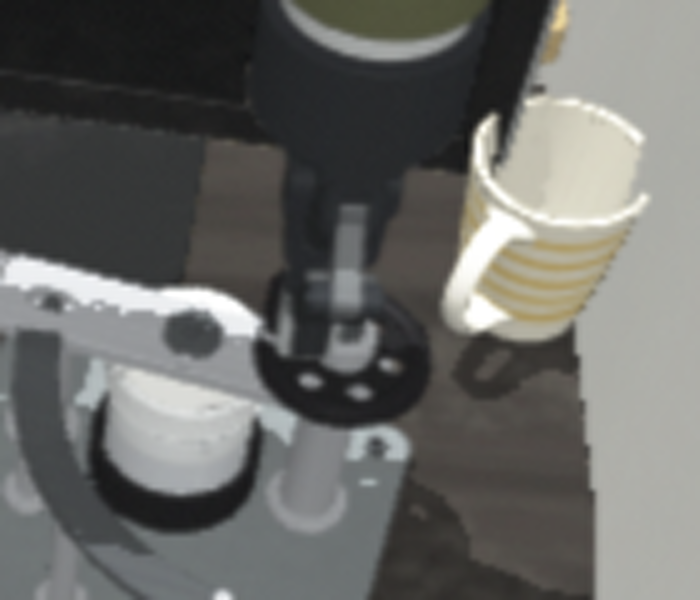

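```bash
python3 -m creep '[[[0,0,1.5],0,1],[[0,0,3],0,1],[[0,0.1,3.8],0,1]]'
python3 - <<'E'
from h import *
f=np.pi+.09
goto([polar(.027,f-d,.0205,.155) for d in (0,.1,.2,.3)])
c=snap('side','side14.png');a=c['pixels'][110:230,285:425,::-1];cv2.imwrite('pics/side14c.png',cv2.resize(a,None,fx=5,fy=5,interpolation=cv2.INTER_CUBIC))
E
```

```text
time: 15.35
eef_pos: [0.5648, -0.0031, 0.1558]
eef_rot: [-0.046, 0.999, -0.009, 0.004]
ft_force: [-0.8, 0.4, -0.3]
opening: 0.0001
at [ 0.5648 -0.0031  0.1558] yaw -3.05 F [-0.79  0.39 -0.34] t 15.35
[-0.43  2.34  0.04] 0.002
[-0.24  2.62  0.03] 0.102
[-0.08  2.92  0.02] 0.202
[0.05 3.23 0.02] 0.302
```

View pics/side14c.png

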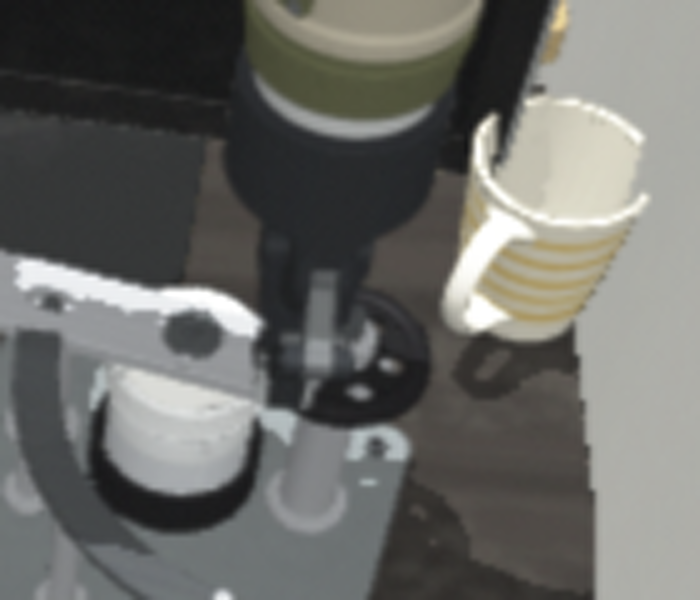

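```bash
python3 -m creep '[[[-0.3,1.2,0],0,1],[[-0.4,2,0],0,1],[[-0.3,2.4,0],0.05,1],[[-0.2,2.6,0],0.1,1],[[-0.1,2.9,0],0.2,1]]'
python3 - <<'E'
from h import *
tilt()
f=np.pi+.09
goto([polar(.027,f-d,.0205,.155) for d in (.3,.4,.5,.6,.7)])
c=snap('side','side15.png');a=c['pixels'][110:230,285:425,::-1];cv2.imwrite('pics/side15c.png',cv2.resize(a,None,fx=5,fy=5,interpolation=cv2.INTER_CUBIC))
E
```

```text
time: 15.9
eef_pos: [0.5656, 0.0269, 0.1578]
eef_rot: [0.055, 0.998, -0.009, 0.007]
ft_force: [-0.1, 0.7, 0.6]
opening: -0.0
t 15.9 q [-0.085  0.323 -0.144  1.09  -0.017  0.024] p [0.566 0.027 0.158] axis xy [ 0.0125 -0.018 ] rad/tang 0.014 -0.0169 pitch -0.014
at [0.5656 0.0269 0.1578] yaw 3.032 F [-0.08  0.68  0.62] t 15.9
[0.45 0.18 0.27] 0.1
[0.62 0.47 0.27] 0.2
[0.75 0.79 0.26] 0.3
[0.85 1.11 0.25] 0.4
[0.91 1.44 0.25] 0.5
```

View pics/side15c.png

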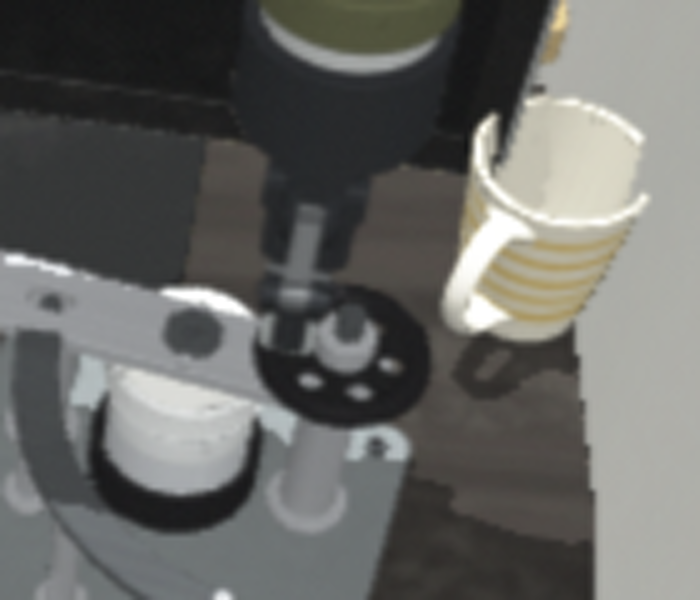

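```bash
python3 -m creep '[[[0.3,0.2,0.2],0.1,1],[[0.5,0.5,0.3],0.2,1],[[0.7,0.8,0.3],0.3,1],[[0.8,1.1,0.3],0.4,1],[[0.9,1.4,0.3],0.5,1]]'
python3 - <<'E'
from h import *
tilt()
f=np.pi+.09
goto([polar(.027,f-d,.0205,.155) for d in (.8,.9,1,1.1,1.2)])
c=snap('side','side16.png');a=c['pixels'][110:230,285:425,::-1];cv2.imwrite('pics/side16c.png',cv2.resize(a,None,fx=5,fy=5,interpolation=cv2.INTER_CUBIC))
E
```

```text
time: 16.45
eef_pos: [0.5578, 0.0412, 0.1541]
eef_rot: [0.3, 0.954, -0.007, 0.008]
ft_force: [0.6, -1.8, -0.2]
opening: -0.0001
t 16.45 q [-0.06   0.314 -0.166  1.078 -0.018  0.549] p [0.558 0.041 0.154] axis xy [ 0.0116 -0.0184] rad/tang 0.0126 -0.0176 pitch -0.013
at [0.5578 0.0412 0.1541] yaw 2.532 F [ 0.6  -1.77 -0.21] t 16.45
[ 0.22  0.37 -0.09] 0.1
[ 0.38  0.67 -0.1 ] 0.2
[ 0.51  0.98 -0.11] 0.3
[ 0.61  1.31 -0.11] 0.4
[ 0.68  1.64 -0.11] 0.5
```

View pics/side16c.png

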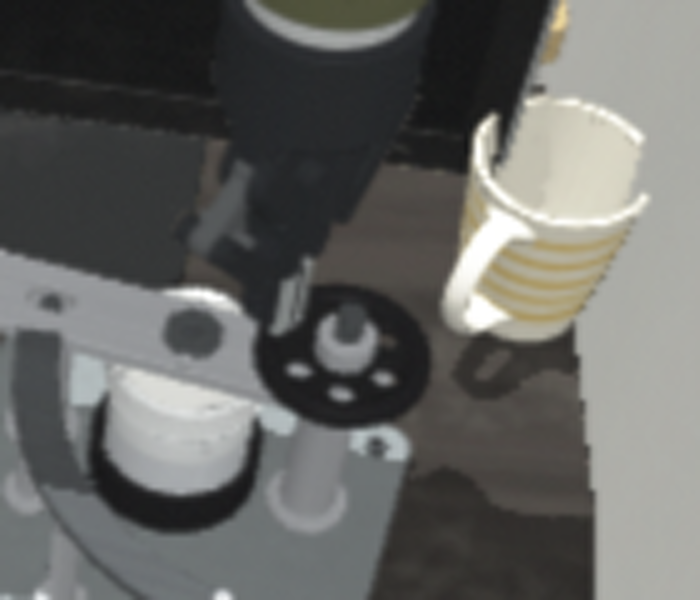

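```bash
python3 -m creep '[[[0.2,0.4,0],0.1,1],[[0.4,0.7,0],0.2,1],[[0.5,1,0],0.3,1],[[0.6,1.3,0],0.4,1],[[0.7,1.6,0],0.5,1]]'
python3 - <<'E'
from h import *
tilt()
f=np.pi+.09
goto([polar(.027,f-d,.0205,.153) for d in (1.25,1.3,1.4,1.5,1.6)])
c=snap('side','side17.png');a=c['pixels'][110:230,285:425,::-1];cv2.imwrite('pics/side17c.png',cv2.resize(a,None,fx=5,fy=5,interpolation=cv2.INTER_CUBIC))
c=snap('top','top17.png');
E
```

```text
time: 17.0
eef_pos: [0.5611, 0.0583, 0.1536]
eef_rot: [0.526, 0.85, -0.005, 0.009]
ft_force: [-0.8, -0.5, -1.1]
opening: -0.0002
t 17.0 q [-0.029  0.323 -0.153  1.082 -0.018  1.078] p [0.561 0.058 0.154] axis xy [ 0.0109 -0.0181] rad/tang 0.0115 -0.0177 pitch -0.011
at [0.5611 0.0583 0.1536] yaw 2.034 F [-0.84 -0.54 -1.1 ] t 17.0
[0.1  0.2  0.06] 0.052
[0.19 0.34 0.06] 0.102
[0.35 0.64 0.06] 0.202
[0.48 0.95 0.05] 0.302
[0.58 1.28 0.05] 0.402
```

View pics/side17c.png

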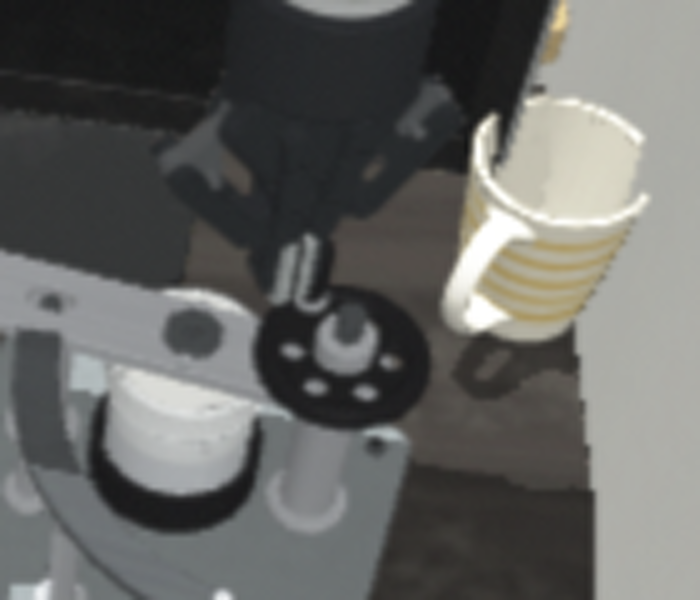

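View pics/top17.png

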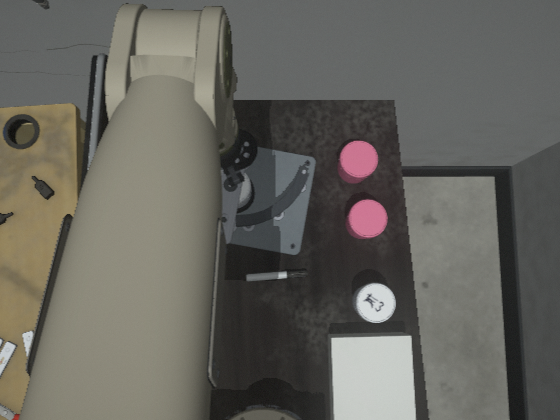

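```bash
python3 -m creep '[[[0.1,0.2,0],0.05,1],[[0.2,0.35,0],0.1,1],[[0.3,0.5,0],0.15,1],[[0.4,0.65,0],0.2,1],[[0.4,0.8,0],0.25,1]]'
python3 - <<'E'
from h import *
tilt()
f=np.pi+.09
goto([polar(.027,f-d,.0205,.152) for d in (1.5,1.55,1.6,1.65,1.7)])
E
```

```text
time: 17.6
eef_pos: [0.5664, 0.0652, 0.1534]
eef_rot: [0.627, 0.779, -0.004, 0.01]
ft_force: [-1.0, 0.5, -0.4]
opening: -0.0002
t 17.6 q [-0.017  0.335 -0.137  1.087 -0.018  1.338] p [0.566 0.065 0.153] axis xy [ 0.0108 -0.0178] rad/tang 0.0111 -0.0176 pitch -0.011
at [0.5664 0.0652 0.1534] yaw 1.787 F [-0.96  0.53 -0.4 ] t 17.6
[0.14 0.14 0.14] 0.055
[0.23 0.28 0.14] 0.105
[0.32 0.43 0.14] 0.155
[0.39 0.58 0.14] 0.205
[0.46 0.73 0.14] 0.255
```

```bash
python3 -m creep '[[[0.1,0.15,0.1],0.05,1],[[0.2,0.3,0.1],0.1,1],[[0.3,0.45,0.1],0.15,1]]'
python3 -m creep '[[[0.1,0.15,0],0.05,1],[[0.15,0.3,0],0.1,1]]'
python3 - <<'E'
from h import *
tilt()
f=np.pi+.09
goto([polar(.027,f-d,.0205,.152) for d in (1.7,1.75,1.8,1.85,1.9)])
c=snap('side','side18.png');a=c['pixels'][110:230,285:425,::-1];cv2.imwrite('pics/side18c.png',cv2.resize(a,None,fx=5,fy=5,interpolation=cv2.INTER_CUBIC))
E
```

```text
time: 17.9
eef_pos: [0.5703, 0.0689, 0.1524]
eef_rot: [0.683, 0.73, -0.003, 0.01]
ft_force: [-0.2, -0.6, -0.6]
opening: -0.0001
time: 18.1
eef_pos: [0.5732, 0.0707, 0.1524]
eef_rot: [0.719, 0.695, -0.002, 0.01]
ft_force: [-0.7, 0.5, 0.4]
opening: -0.0
t 18.1 q [-0.007  0.349 -0.12   1.091 -0.018  1.597] p [0.573 0.071 0.152] axis xy [ 0.0109 -0.0178] rad/tang 0.0111 -0.0177 pitch -0.011
at [0.5732 0.0707 0.1524] yaw 1.537 F [-0.7   0.55  0.42] t 18.1
[ 0.05 -0.06  0.04] 0.005
[0.15 0.08 0.04] 0.055
[0.24 0.22 0.04] 0.105
[0.33 0.37 0.04] 0.155
[0.4  0.52 0.04] 0.205
```

View pics/side18c.png

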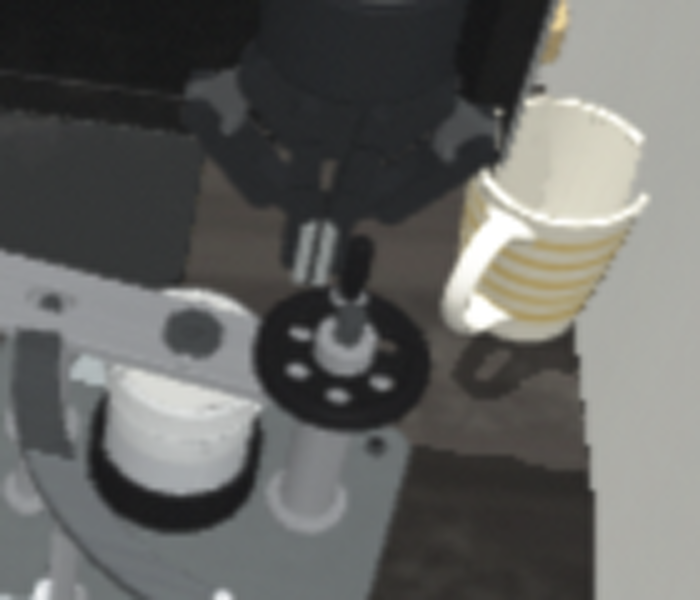

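```bash
python3 -m creep '[[[0.1,0.15,0],0.05,1],[[0.2,0.3,0],0.1,1]]'
python3 -m creep '[[[0.1,0.15,0],0.05,1],[[0.2,0.3,0],0.1,1]]'
python3 - <<'E'
from h import *
tilt()
f=np.pi+.09
goto([polar(.027,f-d,.0205,.151) for d in (1.9,1.95,2,2.05)])
E
```

```text
time: 18.35
eef_pos: [0.576, 0.0725, 0.1523]
eef_rot: [0.753, 0.658, -0.002, 0.01]
ft_force: [-2.8, -0.6, -0.3]
opening: 0.0002
time: 18.55
eef_pos: [0.5784, 0.074, 0.1521]
eef_rot: [0.785, 0.62, -0.002, 0.01]
ft_force: [-4.8, -0.4, 2.0]
opening: -0.0
t 18.55 q [-1.000e-03  3.620e-01 -1.020e-01  1.098e+00 -1.800e-02  1.804e+00] p [0.578 0.074 0.152] axis xy [ 0.0087 -0.0182] rad/tang 0.0087 -0.0182 pitch -0.009
at [0.5784 0.074  0.1521] yaw 1.337 F [-4.84 -0.4   2.01] t 18.55
[ 0.06 -0.    0.11] 0.005
[0.16 0.13 0.11] 0.055
[0.25 0.28 0.11] 0.105
[0.33 0.42 0.11] 0.155
```

```bash
python3 -m creep '[[[0,0,0],0,1]]'
python3 -m creep '[[[0.03,0.05,0],0.02,1]]'
python3 -m creep '[[[0,0,0],0,1]]'
```

```text
time: 18.65
eef_pos: [0.5786, 0.074, 0.1522]
eef_rot: [0.784, 0.62, -0.002, 0.01]
ft_force: [-4.0, -1.0, 2.4]
opening: -0.0004
time: 18.75
eef_pos: [0.579, 0.0742, 0.1521]
eef_rot: [0.791, 0.612, -0.002, 0.01]
ft_force: [-3.8, 0.4, 1.3]
opening: -0.0001
time: 18.85
eef_pos: [0.5793, 0.0742, 0.1521]
eef_rot: [0.791, 0.611, -0.002, 0.01]
ft_force: [-5.5, -0.6, 2.5]
opening: -0.0004
```

```bash
python3 -m creep '[[[0.05,0.05,0],0.02,1],[[0.05,0.05,0],0.02,1]]'
python3 -m creep '[[[0.03,0.05,0],0.02,1],[[0.03,0.05,0],0.02,1]]'
```

```text
time: 19.05
eef_pos: [0.5799, 0.0745, 0.152]
eef_rot: [0.798, 0.603, -0.002, 0.01]
ft_force: [-5.4, 0.4, 2.1]
opening: 0.0007
time: 19.25
eef_pos: [0.5804, 0.0747, 0.152]
eef_rot: [0.804, 0.595, -0.002, 0.01]
ft_force: [-5.8, 0.3, 2.1]
opening: 0.0003
```

```bash
python3 -m creep '[[[0.03,0.05,0],0.02,1],[[0.03,0.05,0],0.02,1]]'
python3 -m creep '[[[0.03,0.05,0],0.02,1],[[0.03,0.05,0],0.02,1],[[0.03,0.05,0],0.02,1]]'
python3 - <<'E'
from h import *
c=snap('side','side19.png');a=c['pixels'][110:230,285:425,::-1];cv2.imwrite('pics/side19c.png',cv2.resize(a,None,fx=5,fy=5,interpolation=cv2.INTER_CUBIC))
E
```

```text
time: 19.45
eef_pos: [0.5808, 0.075, 0.152]
eef_rot: [0.809, 0.587, -0.002, 0.01]
ft_force: [-6.3, 0.5, 3.2]
opening: -0.0001
time: 19.75
eef_pos: [0.5812, 0.0752, 0.152]
eef_rot: [0.815, 0.579, -0.001, 0.01]
ft_force: [-6.6, 0.8, 3.3]
opening: 0.0002
```

View pics/side19c.png

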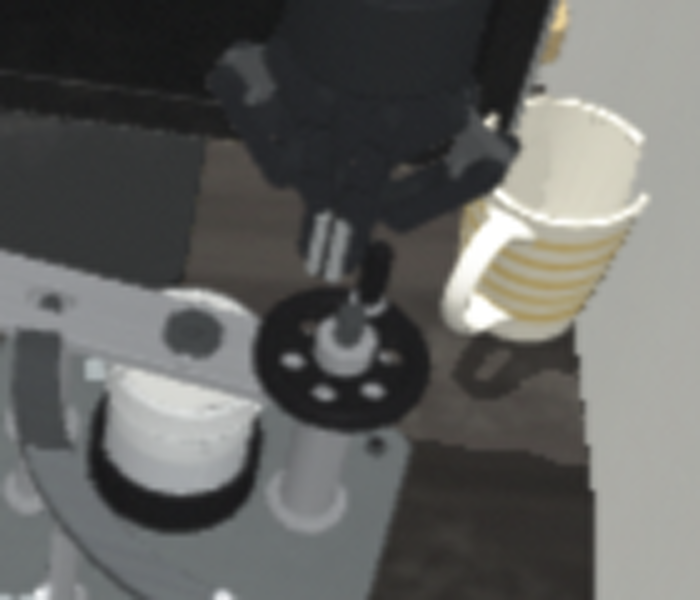

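```bash
python3 -m creep '[[[0.03,0.05,0],0.02,1],[[0.03,0.05,0],0.02,1],[[0.03,0.05,0],0.02,1]]'
```

```text
time: 20.1
eef_pos: [0.5817, 0.0754, 0.152]
eef_rot: [0.821, 0.571, -0.001, 0.01]
ft_force: [-7.1, 0.8, 3.4]
opening: 0.0
```

```bash
python3 -m creep '[[[0,-0.5,0],0,1],[[0,-1.5,0],0,1],[[0,-1.5,-3],0,1],[[0,-1.5,-7],0,1],[[0,-1.5,-10],0,1]]'
python3 - <<'E'
from h import *
goto([(.40,-.2,.27,2)])
E
```

```text
time: 20.6
eef_pos: [0.5682, 0.0823, 0.2542]
eef_rot: [0.821, 0.571, 0.001, 0.011]
ft_force: [0.2, 0.1, -0.2]
opening: -0.0
at [0.5682 0.0823 0.2542] yaw 1.214 F [ 0.17  0.08 -0.17] t 20.6
[-32.34  -5.89  -1.3 ] -0.786
```

```bash
python3 -m creep '[[[-5,-1,-0.5],0,1],[[-10,-2,-1],0,1],[[-15,-3,-1.3],-0.1,1],[[-20,-4,-1.3],-0.2,1],[[-25,-5,-1.3],-0.3,1]]'
python3 -m creep '[[[-5,-1,0],0,1],[[-10,-2,0],0,1],[[-12,-2,0],0,1]]'
python3 - <<'E'
from h import *
tilt()
c=snap('side','side20.png');a=c['pixels'][130:290,235:415,::-1];cv2.imwrite('pics/side20c.png',cv2.resize(a,None,fx=4,fy=3.6,interpolation=cv2.INTER_CUBIC))
c=snap('top','top20.png');a=c['pixels'][110:270,180:340,::-1];cv2.imwrite('pics/top20c.png',cv2.resize(a,(600,600),interpolation=cv2.INTER_CUBIC))
E
```

```text
time: 21.1
eef_pos: [0.4356, -0.131, 0.2679]
eef_rot: [0.725, 0.689, -0.002, 0.012]
ft_force: [0.8, -1.0, 0.1]
opening: 0.0001
time: 21.4
eef_pos: [0.4085, -0.252, 0.2697]
eef_rot: [0.728, 0.685, -0.003, 0.012]
ft_force: [0.5, 0.9, -0.3]
opening: 0.0001
t 21.4 q [-0.716  0.102 -0.146  1.299 -0.007  0.915] p [ 0.408 -0.252  0.27 ] axis xy [ 0.0128 -0.0209] rad/tang 0.0233 -0.0074 pitch -0.023
```

View pics/side20c.png

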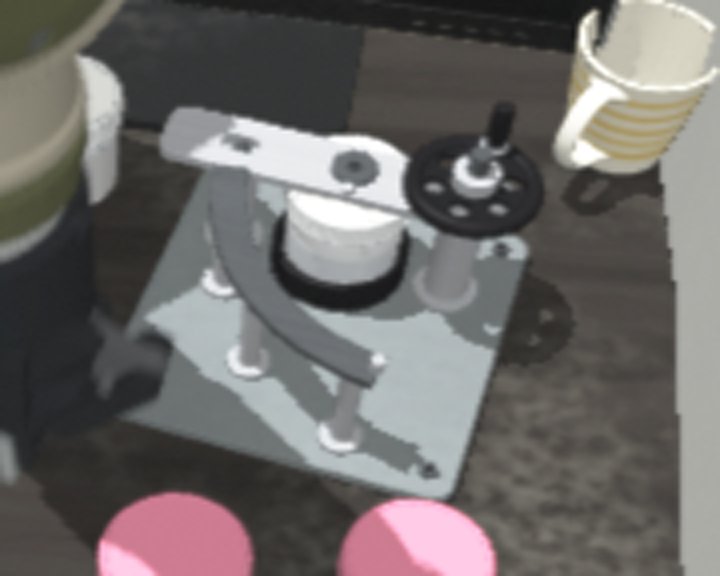

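View pics/top20c.png

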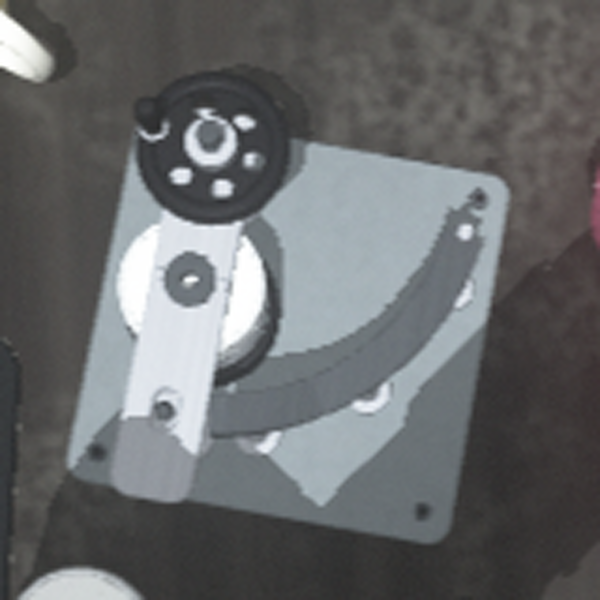

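```bash
python3 - <<'E'
from h import *
t=load('top20.png'); s=load('side20.png')
def tri(a,b):
    o1,d1=ray(t,180+a[0]/3.75,110+a[1]/3.75); o2,d2=ray(s,235+b[0]/4,130+b[1]/3.6)
    k=np.linalg.lstsq(np.c_[d1,-d2],o2-o1,rcond=None)[0]; return ((o1+d1*k[0]+o2+d2*k[1])/2).round(4)
print('slot',tri((165,407),(241,143)),'bush',tri((189,280),(354,167)),'bolt',tri((211,132),(482,153)))
a,b=load('top0.png')['pixels'].astype(int),t['pixels'].astype(int)
for n,(x,y,w,h) in dict(ja=(350,280,50,45),jb=(178,260,45,45),marker=(240,265,70,20),mug=(130,80,70,50)).items():
    print(n,abs(a-b)[y:y+h,x:x+w].mean().round(1))
cv2.imwrite('pics/top20v.png',t['pixels'][:,:,::-1])
from plant import job_done; print(job_done())
E
```

```text
slot [0.4658 0.0697 0.1053] bush [0.529  0.0586 0.1076] bolt [0.5927 0.045  0.1488]
ja 47.4
jb 38.5
marker 5.7
mug 7.9
the job is handed in; nothing more can be done
None
```

View pics/top20v.png

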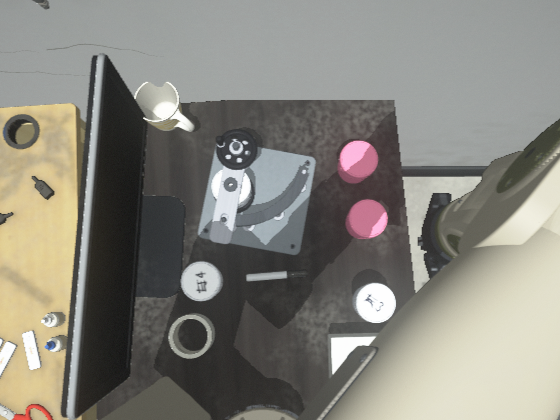

